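# Stirrer off, then hold a settlement plate through the culture tub's guard slot

### The job

First switch the stirrer off by turning the blue speed knob anticlockwise all the way to its end stop. Then take the settlement plate by its green grip out of the wooden rack, pass its white blade straight down through the yellow-framed slot in the culture tub's grey guard lid until the lid's top surface is level with the blue band on the blade, and finish there with the gripper still holding it, upright and still, the grip clear of the lid. Leave the knob off and do not disturb the bottle, the beaker or the dish.

Things in the scene. Friction and masses are not known exactly. Their poses are not given: they have to be found in the camera images.
- speed_knob (a joint): Angle of the stirrer's speed knob in rad: 0 = fully anticlockwise seen from above = off (hard end stop), grows as it is turned clockwise up to 4.7. Starts between 0.7 and 1.4. It stays where it is left; light friction (about 0.04 N m).
- speed_knob_grip (a point): Point on the blue knob's vertical axis at gripping height, 87 mm above the table. The knob is a disc (diameter 44 mm) with an upright bar grip across it, 42 mm long and 14 mm thick, reaching 7 mm above this point; the disc's top lies 23 mm below it. Axes turn with the knob: x along the bar (a white mark on the bar's top is on its -x half), y across the bar, z up.
- plate: The loose settlement plate, about 140 g, standing upright in the rack. White blade 50 mm wide (its y), 8 mm thick (its x), 90 mm long (its z, up), with a blue band from 45 to 65 mm above the blade's lower edge; on top of it a green grip block 24 mm thick (x), 44 mm wide (y), 50 mm tall, from 90 to 140 mm. Origin: centre of the blade's lower edge. It is the same turned by half a turn about z.
- rack: Fixed light-wood rack block 90 x 100 x 50 mm (x, y, z) that the plate stands in; origin: centre of its underside. Its pocket, 11 mm (x) by 53 mm (y), opens upward, 40 mm deep, so the plate's lower edge stands 10 mm above the table.
- tank_slot (a point): Centre of the slot, on the top surface of the grey guard lid, 130 mm above the table. The slot goes through the 10 mm thick lid: 52 mm long (this frame's y), 10 mm wide (its x), 2 mm more than the blade each way; z up. Its upper edge has a 2 mm chamfer, a flat yellow frame surrounds it. Below it is free space for 110 mm.
- tank: The fixed culture tub: white, round, 212 mm in diameter, with its 220 x 220 mm lid and a stirrer motor (diameter 48 mm, 65 mm tall) on the lid at y = 72 mm. Origin: centre of its underside on the table; axes parallel to those of tank_slot, which lies at y = -30 mm.
- bottle: Bystander: white bottle with orange cap, diameter 66 mm, 170 mm tall, loose; origin: centre of its underside.
- beaker: Bystander: glass beaker, diameter 72 mm, 90 mm tall, loose; origin: centre of its underside.
- dish: Bystander: closed dish, diameter 94 mm, 18 mm tall, loose; origin: centre of its underside.
- controller: Fixed white stirrer controller box, 120 x 120 mm, 50 mm high; origin: centre of its underside; the knob sits on the middle of its top.
Mind the look-alikes: they are no part of the job. What is shaped like the plate but orange or purple is not meant.

How it is judged:
By the outcome, as a careful person would: the job done as asked, in the order asked, and still so for the second after the job is handed in, while the arm keeps its last pose, push and grip.
It also fails if it takes over 64 s, if anything falls off the work surface, if the arm or the gripper's body presses on something with over 40 N, if the wrist force passes 120 N, or if a joint passes its speed limit or range.

### The arm

A 6-joint arm with a two-finger parallel gripper is mounted at the origin on the work surface. World frame = base frame: x ahead of the robot, y to its left, z up, the work surface at z = 0. Lengths are in m, angles in rad, forces in N, time in s.
With the tool pointing down it reaches from about 0.375 to 0.9 m from the base axis. Payload 3.1 kg.
Tool frame: the origin (TCP) lies on the centre line of the jaws, within the pads' length; the fingertips stand 11 mm ahead of it and the grasp point (between the pads) lies 8 mm behind it; z points along the fingers, y is the line along which they close (so a half turn about z gives the same grasp; the last joint's range is limited). The gripper opens to 87 mm and grips with 3 to 60 N. Pads are 19 mm wide; open, the fingers measure 117 mm over their backs; the gripper's body (75 mm by 190 mm) begins 51 mm behind the grasp point.
Start: joints at [0.943, 0.527, 1.433, -0, 1.181, -0.178], TCP at [0.272, 0.563, 0.234] pointing down, gripper open.
Joint ranges: [-3.08, 3.08], [-0.75, 2.2], [0.22, 2.44], [-1.43, 4.57], [0, 2.65], [-2.85, 2.85]. Speed limits (rad/s): [2.79, 2.79, 3.14, 3.14, 3.14, 3.14].

### API

Orientations are given as a rotation vector (axis times angle).
In Python, from station import monitor, imaging, env gives the robot as it stands.
- The arm moves only by the tool move_arm, never from a script. Its argument "increments" is a list of rows, each an object of numbers: "dx", "dy", "dz": the shift along the world's x, y, z in mm; "twist": the turn about the world's z in rad; "fingers": the closure, from 0 (fully open) to 1 (shut). In form: [{"dx": .., "dy": .., "dz": .., "twist": .., "fingers": ..}, ...]. A call has 1 to 20 rows; each row is the pose to reach, as a shift and turn from the pose commanded when the call began; what a row does not reach only later rows make up. A row lasts 1/12 s, in which the tool goes at most 41.7 mm and 7.16 degrees, less where a joint would pass 70% of its speed; a pose out of reach is approached as far as the arm can. A call with a gripper value outside its range is refused whole. The fingers move at their own pace and stop on an object; "force" is the grip in N (left out, the last holds). Time passes only in rows, so rows that repeat a pose let the fingers close. It gives the time, the measured TCP pose, the force, the opening and the grip force at its end, in the units of the state.
- monitor.sense(): the state, without advancing time (a new reading comes with each control period).
- imaging.camera(name): name is "scene" or "top" or "wrist"; returns a dict with "color" (384x512x3 uint8, red, green, blue), "z_map" (384x512 float32, m along the optical axis (not along the pixel's ray), 0 where there is no reading), "fx", "fy", "cx", "cy" (pixels), "position" and "attitude" of the camera in the world; the wrist camera has in their place "hand_eye" (4x4, takes a point from camera to tool coordinates, whose origin is the TCP and whose axes are the flange's). Camera axes: x right, y up, looking along -z (the intrinsics and any distortion apply to the point x, -y, -z); pixel columns grow to the right and rows downward; lengths in m; the calibration is good to about 2 mm. A picture is of the moment at which its call begins: read the wrist's pose just before it.
- env.job_done(): hands the job in; it is judged then, once.
The state is a dict: "time_s": time; "joint_positions": joint angles; "joint_velocities": joint speeds; "tau": joint torques, N m; "position": TCP position; "eef_rot": TCP orientation; "contact_force": force on the tool from outside, world axes, zero at the start; "torque": the same for the moment, N m; "grip_width": finger opening in m; "gripper_force": force on a finger pad.
Only numpy, scipy, OpenCV 4.12 (cv2) and the standard library are available. Lean on these libraries where they do the work, as an engineer would, in place of code of your own. Each camera call takes 0.05 s, during which the arm holds its last target. There are 200 camera calls.

## Working session

There is one attempt and no reset: what is moved stays moved. The work goes in short steps, Python scripts to look and compute and a tool call to move; the robot and the scene stay as the last step left them, time stands still between calls to the robot, and variables do not carry over. Pictures are saved under pics/ and viewed, at most 10 in all, crops included, and the job is handed in when it is done.

Besides the shell and the picture viewer there is one more tool, called after "Call:" by a JSON object that holds its "name" and its "arguments". move_arm: Moves the arm, as the interface text tells. Its arguments: {"type":"object","properties":{"increments":{"type":"array"},"force":{"type":"number"}},"required":["increments"]}

```bash
mkdir -p pics; cat > h.py <<'E'
import numpy as np, cv2
from scipy.spatial.transform import Rotation as R
from station import monitor, imaging, env
def rot(a):
    a=np.array(a,float)
    return a if a.shape==(3,3) else (R.from_rotvec(a).as_matrix() if a.size==3 else R.from_quat(a).as_matrix())
def cam(n):
    s=monitor.sense(); c=imaging.camera(n)
    if n=="wrist":
        T=np.eye(4);T[:3,:3]=rot(s["eef_rot"]);T[:3,3]=s["position"];c["M"]=T@np.array(c["hand_eye"])
    else:
        T=np.eye(4);T[:3,:3]=rot(c["attitude"]);T[:3,3]=c["position"];c["M"]=T
    return c
def cloud(c):
    z=c["z_map"];v,u=np.mgrid[:384,:512]
    P=np.stack([(u-c["cx"])/c["fx"]*z,-(v-c["cy"])/c["fy"]*z,-z],-1)
    return P@c["M"][:3,:3].T+c["M"][:3,3]
def atz(c,u,v,h):
    d=c["M"][:3,:3]@np.array([(u-c["cx"])/c["fx"],-(v-c["cy"])/c["fy"],-1]);o=c["M"][:3,3]
    return o+d*(h-o[2])/d[2]
def save(n,im,k=1):
    cv2.imwrite("pics/"+n,cv2.cvtColor(cv2.resize(im,None,fx=k,fy=k,interpolation=cv2.INTER_CUBIC),cv2.COLOR_RGB2BGR))
E
python3 - <<'E'
from h import *
c=cam("top");save("top.png",c["color"],1.5);print({k:v for k,v in c.items() if k not in("color","z_map")})
np.savez("top.npz",color=c["color"],P=cloud(c))
c=cam("scene");save("scene.png",c["color"],1.5);np.savez("scene.npz",color=c["color"],P=cloud(c))
print(c.get("attitude"),c["position"]);s=monitor.sense();print(s)
E
```

```text
{'fx': 464.18155650399075, 'fy': 464.18155650399075, 'cx': 255.9951494078197, 'cy': 190.33724629403622, 'position': array([0.50343503, 0.08642816, 1.2814797 ]), 'attitude': array([ 0.02214494, -0.05789446, -1.54334553]), 'M': array([[ 0.02640372,  0.99832805, -0.0514194 ,  0.50343503],
       [-0.99937465,  0.02757164,  0.02213835,  0.08642816],
       [ 0.02351905,  0.05080271,  0.99843174,  1.2814797 ],
       [ 0.        ,  0.        ,  0.        ,  1.        ]])}
[0.48263129 0.96804011 2.03729583] [1.49709123 0.75659017 1.01941972]
{'time_s': 0.1, 'joint_positions': array([ 9.42482939e-01,  5.28351122e-01,  1.43379790e+00, -2.30594952e-06,
        1.18139881e+00, -1.78510734e-01]), 'joint_velocities': array([-1.49018355e-03, -1.58446902e-03, -3.65335502e-03,  1.89341417e-04,
        9.75913837e-04,  1.06202131e-05]), 'tau': array([ 1.08065508e-04, -4.40985703e+01, -1.77149481e+01,  6.34483108e-02,
        5.34020376e-02, -3.56451108e-05]), 'position': array([0.27133425, 0.56230834, 0.23267549]), 'eef_rot': array([-7.00434773e-01, -3.06172794e+00,  2.82528142e-03]), 'contact_force': array([-0.40387523, -0.63442226, -0.93566017]), 'torque': array([-0.05628843, -0.01022957, -0.02031752]), 'gripper_force': 0.0, 'grip_width': 0.08710590100892406}
```

View pics/top.png

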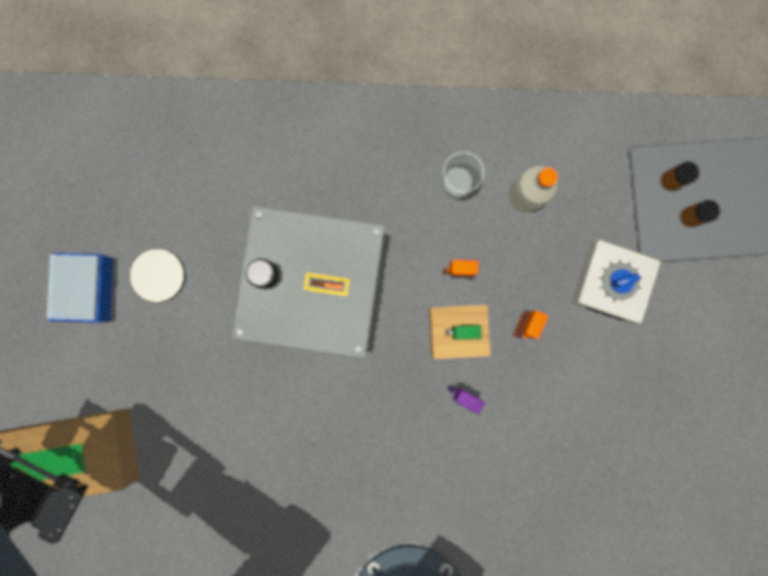

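View pics/scene.png

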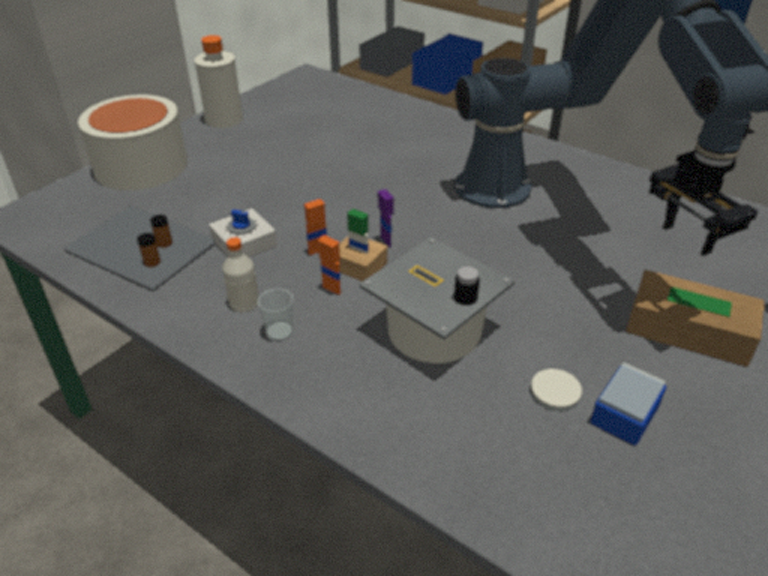

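```bash
cat > m.py <<'E'
from h import *
def blob(im,lo,hi,P,zr,box=None,minpx=8):
    hsv=cv2.cvtColor(im,cv2.COLOR_RGB2HSV);m=cv2.inRange(hsv,np.array(lo),np.array(hi))
    n,l,s,ce=cv2.connectedComponentsWithStats(m)
    for i in range(1,n):
        q=(l==i)&(P[...,2]>zr[0])&(P[...,2]<zr[1])
        if q.sum()<minpx: continue
        X=P[q]; c,(w,h),a=cv2.minAreaRect((X[:,:2]*1000).astype(np.float32))
        print("px",ce[i].round(),"n",q.sum(),"med",np.median(X,0).round(4),"rect",np.round(c,1),round(w),round(h),round(a,1))
E
python3 - <<'E'
from m import *
d=np.load("top.npz");im,P=d["color"],d["P"]
print("green");blob(im,(45,100,40),(80,255,255),P,(.12,.18))
print("yellow");blob(im,(22,120,120),(33,255,255),P,(.1,.16))
print("blue");blob(im,(100,130,60),(125,255,255),P,(.07,.12))
print("orange");blob(im,(5,180,120),(14,255,255),P,(.1,.2))
print("purple");blob(im,(130,100,40),(155,255,255),P,(.1,.2))
print("table z",P[300,350],P[200,450])
a=cv2.resize(im[160:220,385:445],None,fx=6,fy=6,interpolation=cv2.INTER_CUBIC);b=cv2.resize(im[165:285,285:375],None,fx=3,fy=3,interpolation=cv2.INTER_CUBIC)
save("crop.png",np.hstack([a,b]),1.2)
E
```

```text
green
px [311. 221.] n 154 med [ 0.4904 -0.0755  0.1502] rect [490.5 -75.4] 20 44 1.5
yellow
px [217. 189.] n 162 med [0.5633 0.1573 0.1303] rect [563.1 157.1] 72 28 83.8
blue
px [415. 187.] n 92 med [ 0.585  -0.3561  0.0926] rect [ 586.1 -358.5] 14 42 20.2
orange
px [305. 181.] n 33 med [ 0.5865 -0.0595  0.1297] rect [588.  -63.8] 40 18 58.7
px [316. 175.] n 9 med [ 0.6065 -0.0865  0.1382] rect [605.6 -85. ] 17 6 64.8
px [352. 215.] n 55 med [ 0.5079 -0.1792  0.1317] rect [ 507.1 -179.5] 5 40 73.0
px [362. 211.] n 11 med [ 0.5186 -0.2029  0.1383] rect [ 517.7 -203.3] 21 10 21.1
purple
px [312. 266.] n 172 med [ 0.3783 -0.0809  0.1398] rect [377.4 -82.3] 43 22 63.3
table z [ 0.27539664 -0.2077659   0.00092803] [ 0.5572616  -0.48241384  0.00319127]
```

View pics/crop.png

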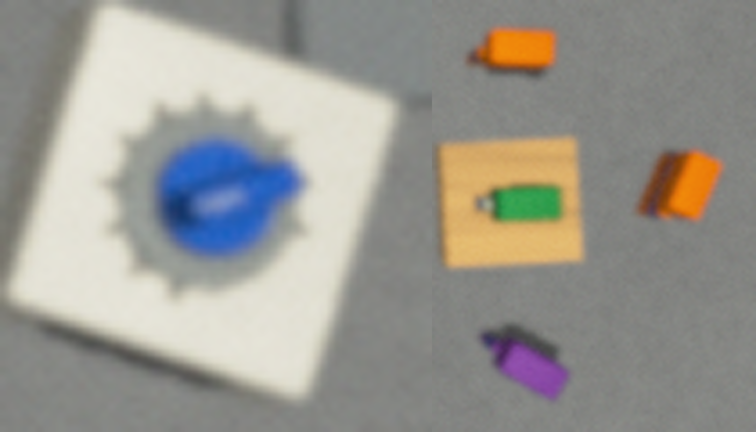

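Candidates in top.png: green in the rack (467,332) is the plate. The orange ones (464,268) and (535,325), the purple one (468,400) and the green strip in the brown box (50,460) are not meant. The crop confirms a green grip on a white blade in the wooden rack. It also shows the knob bar running from lower left to upper right, with its white mark on the left half.

Call:
{"name": "move_arm", "arguments": {"increments": [{"dz": 30,"dx": 15,"dy": -30},{"dx": 315,"dy": -920,"dz": 20,"twist": -0.77,"fingers": 0},{"dx": 315,"dy": -920,"dz": 20,"twist": -0.77},{"dx": 315,"dy": -920,"dz": 20,"twist": -0.77},{"dx": 315,"dy": -920,"dz": 20,"twist": -0.77},{"dx": 315,"dy": -920,"dz": 20,"twist": -0.77},{"dx": 315,"dy": -920,"dz": 20,"twist": -0.77},{"dx": 315,"dy": -920,"dz": 20,"twist": -0.77},{"dx": 315,"dy": -920,"dz": 20,"twist": -0.77},{"dx": 315,"dy": -920,"dz": 20,"twist": -0.77},{"dx": 315,"dy": -920,"dz": 20,"twist": -0.77},{"dx": 315,"dy": -920,"dz": 20,"twist": -0.77},{"dx": 315,"dy": -920,"dz": 20,"twist": -0.77},{"dx": 315,"dy": -920,"dz": 20,"twist": -0.77},{"dx": 315,"dy": -920,"dz": 20,"twist": -0.77},{"dx": 315,"dy": -920,"dz": 20,"twist": -0.77},{"dx": 315,"dy": -920,"dz": 20,"twist": -0.77},{"dx": 315,"dy": -920,"dz": 20,"twist": -0.77},{"dx": 315,"dy": -920,"dz": 20,"twist": -0.77},{"dx": 315,"dy": -920,"dz": 20,"twist": -0.77}]}}

```text
invalid input at $.increments[0]: expected keys dx, dy, dz, twist, fingers
```

Call:
{"name": "move_arm", "arguments": {"increments": [{"dx": 15,"dy": -30,"dz": 30,"twist": 0,"fingers": 0},{"dx": 315,"dy": -920,"dz": 20,"twist": -0.77,"fingers": 0},{"dx": 315,"dy": -920,"dz": 20,"twist": -0.77,"fingers": 0},{"dx": 315,"dy": -920,"dz": 20,"twist": -0.77,"fingers": 0},{"dx": 315,"dy": -920,"dz": 20,"twist": -0.77,"fingers": 0},{"dx": 315,"dy": -920,"dz": 20,"twist": -0.77,"fingers": 0},{"dx": 315,"dy": -920,"dz": 20,"twist": -0.77,"fingers": 0},{"dx": 315,"dy": -920,"dz": 20,"twist": -0.77,"fingers": 0},{"dx": 315,"dy": -920,"dz": 20,"twist": -0.77,"fingers": 0},{"dx": 315,"dy": -920,"dz": 20,"twist": -0.77,"fingers": 0},{"dx": 315,"dy": -920,"dz": 20,"twist": -0.77,"fingers": 0},{"dx": 315,"dy": -920,"dz": 20,"twist": -0.77,"fingers": 0},{"dx": 315,"dy": -920,"dz": 20,"twist": -0.77,"fingers": 0},{"dx": 315,"dy": -920,"dz": 20,"twist": -0.77,"fingers": 0},{"dx": 315,"dy": -920,"dz": 20,"twist": -0.77,"fingers": 0},{"dx": 315,"dy": -920,"dz": 20,"twist": -0.77,"fingers": 0},{"dx": 315,"dy": -920,"dz": 20,"twist": -0.77,"fingers": 0},{"dx": 315,"dy": -920,"dz": 20,"twist": -0.77,"fingers": 0},{"dx": 315,"dy": -920,"dz": 20,"twist": -0.77,"fingers": 0},{"dx": 315,"dy": -920,"dz": 20,"twist": -0.77,"fingers": 0}]}}

```text
time_s: 1.77
position: [0.5386, -0.217, 0.2543]
eef_rot: [-1.8, -2.574, -0.0]
contact_force: [1.5, 0.3, 0.1]
grip_width: 0.0872
gripper_force: 0.0
```

Call:
{"name": "move_arm", "arguments": {"increments": [{"dx": 47,"dy": -140,"dz": -30,"twist": 0,"fingers": 0},{"dx": 47,"dy": -140,"dz": -30,"twist": 0,"fingers": 0},{"dx": 47,"dy": -140,"dz": -30,"twist": 0,"fingers": 0},{"dx": 47,"dy": -140,"dz": -30,"twist": 0,"fingers": 0},{"dx": 47,"dy": -140,"dz": -30,"twist": 0,"fingers": 0},{"dx": 47,"dy": -140,"dz": -30,"twist": 0,"fingers": 0},{"dx": 47,"dy": -140,"dz": -30,"twist": 0,"fingers": 0}]}}

```text
time_s: 2.35
position: [0.5851, -0.3541, 0.224]
eef_rot: [-1.798, -2.573, -0.001]
contact_force: [0.3, 0.4, -0.7]
grip_width: 0.0869
gripper_force: 0.0
```

```bash
python3 - <<'E'
from m import *
c=cam("wrist");P=cloud(c);save("w1.png",c["color"],1.2)
print(monitor.sense()["position"],np.array(c["hand_eye"]).round(3).tolist())
blob(c["color"],(100,130,60),(125,255,255),P,(.085,.12))
E
```

```text
[ 0.58525105 -0.35359741  0.22453683] [[0.0, 0.971, 0.241, 0.066], [1.0, 0.0, -0.0, 0.0], [-0.0, 0.241, -0.971, -0.151], [0.0, 0.0, 0.0, 1.0]]
px [254. 193.] n 682 med [ 0.5885 -0.3587  0.0939] rect [ 588.6 -358.8] 13 41 19.9
```

View pics/w1.png

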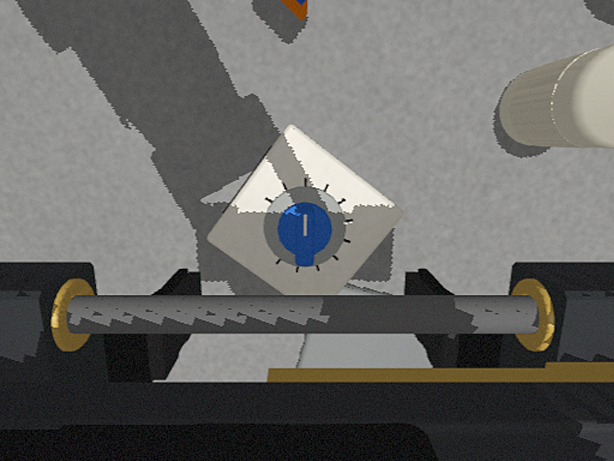

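The wrist view shows the bar at (305,230), upright between the fingers. It measures 13 × 41 mm at 19.9°, with its top at z = 0.094, all as specified. I go down and grip.

```bash
python3 - <<'E'
from h import *
d=np.load("top.npz");P=d["P"]
print(P[119,365],P[125,355],P[110,308])
E
```

```text
[ 0.74118995 -0.19812334  0.17171346] [ 0.73393715 -0.18355326  0.13084006] [ 0.79251065 -0.07815424  0.02545976]
```

Call:
{"name": "move_arm", "arguments": {"increments": [{"dx": 3.5,"dy": -5,"dz": -40,"twist": 0,"fingers": 0},{"dx": 3.5,"dy": -5,"dz": -80,"twist": 0,"fingers": 0},{"dx": 3.5,"dy": -5,"dz": -110,"twist": 0,"fingers": 0},{"dx": 3.5,"dy": -5,"dz": -130,"twist": 0,"fingers": 0.3},{"dx": 3.5,"dy": -5,"dz": -143,"twist": 0,"fingers": 0.5},{"dx": 3.5,"dy": -5,"dz": -143,"twist": 0,"fingers": 0.6},{"dx": 3.5,"dy": -5,"dz": -143,"twist": 0,"fingers": 1},{"dx": 3.5,"dy": -5,"dz": -143,"twist": 0,"fingers": 1},{"dx": 3.5,"dy": -5,"dz": -143,"twist": 0,"fingers": 1},{"dx": 3.5,"dy": -5,"dz": -143,"twist": 0,"fingers": 1},{"dx": 3.5,"dy": -5,"dz": -143,"twist": 0,"fingers": 1},{"dx": 3.5,"dy": -5,"dz": -143,"twist": 0,"fingers": 1}], "force": 15}}

```text
time_s: 3.4
position: [0.5895, -0.3603, 0.0827]
eef_rot: [1.799, 2.574, -0.0]
contact_force: [0.4, -0.1, -0.4]
grip_width: 0.035
gripper_force: 0.0
```

Call:
{"name": "move_arm", "arguments": {"increments": [{"dx": 0,"dy": 1,"dz": -1,"twist": 0,"fingers": 1},{"dx": 0,"dy": 1,"dz": -1,"twist": 0,"fingers": 1},{"dx": 0,"dy": 1,"dz": -1,"twist": 0,"fingers": 1},{"dx": 0,"dy": 1,"dz": -1,"twist": 0,"fingers": 1},{"dx": 0,"dy": 1,"dz": -1,"twist": 0,"fingers": 1},{"dx": 0,"dy": 1,"dz": -1,"twist": 0,"fingers": 1},{"dx": 0,"dy": 1,"dz": -1,"twist": 0,"fingers": 1}], "force": 15}}

```text
time_s: 3.98
position: [0.5886, -0.3591, 0.0807]
eef_rot: [-1.798, -2.574, 0.001]
contact_force: [-3.6, -0.2, 0.9]
grip_width: 0.0139
gripper_force: 15.0
```

Call:
{"name": "move_arm", "arguments": {"increments": [{"dx": 0,"dy": 0,"dz": 0,"twist": 0.1,"fingers": 1},{"dx": 0,"dy": 0,"dz": 0,"twist": 0.2,"fingers": 1},{"dx": 0,"dy": 0,"dz": 0,"twist": 0.3,"fingers": 1},{"dx": 0,"dy": 0,"dz": 0,"twist": 0.4,"fingers": 1},{"dx": 0,"dy": 0,"dz": 0,"twist": 0.5,"fingers": 1},{"dx": 0,"dy": 0,"dz": 0,"twist": 0.6,"fingers": 1},{"dx": 0,"dy": 0,"dz": 0,"twist": 0.68,"fingers": 1},{"dx": 0,"dy": 0,"dz": 0,"twist": 0.68,"fingers": 1}], "force": 20}}

```text
time_s: 4.65
position: [0.5881, -0.3595, 0.0807]
eef_rot: [-0.835, -3.026, 0.001]
contact_force: [-4.8, -1.8, 1.1]
grip_width: 0.0138
gripper_force: 20.0
```

```bash
cat > t.py <<'E'
from h import *
s=monitor.sense();r=rot(s["eef_rot"]);print("yaw y",np.degrees(np.arctan2(r[1,1],r[0,1])),"torque",s["torque"].round(3),s["contact_force"].round(1),"w",s["grip_width"],s["position"].round(4),"j6",s["joint_positions"][5],s["tau"][5].round(3),"tilt",np.degrees(np.arccos(-r[2,2])).round(2))
E
python3 t.py
```

```text
yaw y 59.158739678797374 torque [-0.324  0.856  0.007] [-4.8 -1.8  1.1] w 0.013787375380393109 [ 0.5881 -0.3595  0.0807] j6 -1.7411206238769081 -0.442 tilt 0.13
```

Call:
{"name": "move_arm", "arguments": {"increments": [{"dx": 0,"dy": 0,"dz": 0,"twist": 0.07,"fingers": 1},{"dx": 0,"dy": 0,"dz": 0,"twist": 0.14,"fingers": 1},{"dx": 0,"dy": 0,"dz": 0,"twist": 0.2,"fingers": 1},{"dx": 0,"dy": 0,"dz": 0,"twist": 0.2,"fingers": 1}]}}

```text
time_s: 4.98
position: [0.588, -0.3596, 0.0806]
eef_rot: [-0.531, -3.094, 0.001]
contact_force: [-5.9, -2.3, 1.1]
grip_width: 0.0138
gripper_force: 20.0
```

```bash
python3 t.py
```

```text
yaw y 70.53384061056737 torque [-0.416  0.883  0.073] [-5.9 -2.3  1.1] w 0.013756997218446362 [ 0.588  -0.3596  0.0806] j6 -1.9395492586923835 -0.27 tilt 0.14
```

Call:
{"name": "move_arm", "arguments": {"increments": [{"dx": 0,"dy": 0,"dz": 0,"twist": 0.07,"fingers": 1},{"dx": 0,"dy": 0,"dz": 0,"twist": 0.14,"fingers": 1},{"dx": 0,"dy": 0,"dz": 0,"twist": 0.14,"fingers": 1}]}}

```text
time_s: 5.23
position: [0.5884, -0.3597, 0.0807]
eef_rot: [-0.316, -3.124, 0.001]
contact_force: [-4.4, -3.6, 1.0]
grip_width: 0.015
gripper_force: 20.7
```

```bash
python3 t.py
```

```text
yaw y 78.43675967719959 torque [-0.392  0.773 -0.446] [-4.4 -3.6  1. ] w 0.015038766228936391 [ 0.5884 -0.3597  0.0807] j6 -2.0782174965026674 -0.823 tilt 0.08
```

The reaction torque jumped to −0.45 N m and the jaws widened slightly, so the knob is against its end stop. I open in place and rise.

Call:
{"name": "move_arm", "arguments": {"increments": [{"dx": 0,"dy": 0,"dz": 0,"twist": 0,"fingers": 0.5},{"dx": 0,"dy": 0,"dz": 0,"twist": 0,"fingers": 0.2},{"dx": 0,"dy": 0,"dz": 0,"twist": 0,"fingers": 0},{"dx": 0,"dy": 0,"dz": 0,"twist": 0,"fingers": 0},{"dx": 0,"dy": 0,"dz": 0,"twist": 0,"fingers": 0},{"dx": 0,"dy": 0,"dz": 0,"twist": 0,"fingers": 0},{"dx": 0,"dy": 0,"dz": 15,"twist": 0,"fingers": 0},{"dx": 0,"dy": 0,"dz": 40,"twist": 0,"fingers": 0},{"dx": 0,"dy": 0,"dz": 80,"twist": 0,"fingers": 0},{"dx": 0,"dy": 0,"dz": 120,"twist": 0,"fingers": 0},{"dx": 0,"dy": 0,"dz": 145,"twist": 0,"fingers": 0},{"dx": 0,"dy": 0,"dz": 145,"twist": 0,"fingers": 0}]}}

```text
time_s: 6.23
position: [0.5927, -0.3615, 0.2338]
eef_rot: [0.312, 3.114, -0.013]
contact_force: [1.1, -0.1, 0.9]
grip_width: 0.084
gripper_force: 0.0
```

```bash
python3 t.py; python3 - <<'E'
from m import *
c=cam("wrist");P=cloud(c);im=c["color"]
blob(im,(100,130,60),(125,255,255),P,(.085,.12))
save("w2.png",im[90:300,130:380],2.4)
E
```

```text
yaw y 78.56143339594334 torque [-0.035 -0.052  0.021] [ 1.1 -0.1  0.9] w 0.0839818541769145 [ 0.5927 -0.3615  0.2338] j6 -2.0796610992708007 0.005 tilt 0.85
px [254. 177.] n 648 med [ 0.5885 -0.3595  0.0939] rect [ 588.2 -359.2] 14 41 73.0
```

View pics/w2.png

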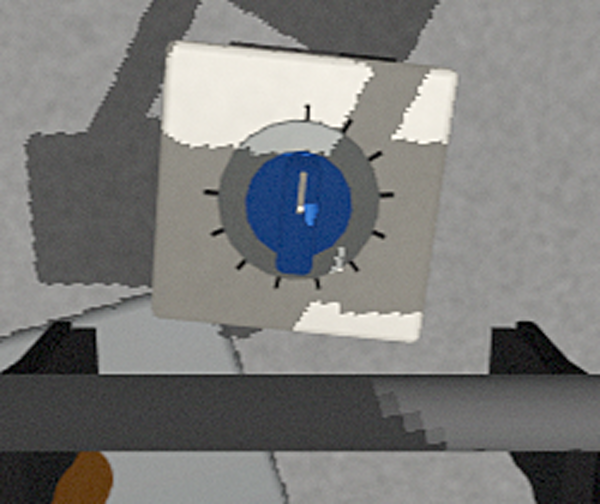

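The white mark points at the long tick (307,110). The bar has turned 53° to 73° and lies square with the box, so the knob is off. Next is the plate.

Call:
{"name": "move_arm", "arguments": {"increments": [{"dx": -10,"dy": 28,"dz": 25,"twist": -0.12,"fingers": 0},{"dx": -30,"dy": 60,"dz": 30,"twist": -0.24,"fingers": 0},{"dx": -50,"dy": 100,"dz": 30,"twist": -0.36,"fingers": 0},{"dx": -60,"dy": 140,"dz": 30,"twist": -0.48,"fingers": 0},{"dx": -70,"dy": 180,"dz": 30,"twist": -0.6,"fingers": 0},{"dx": -80,"dy": 220,"dz": 30,"twist": -0.72,"fingers": 0},{"dx": -90,"dy": 250,"dz": 30,"twist": -0.84,"fingers": 0},{"dx": -98,"dy": 275,"dz": 30,"twist": -0.96,"fingers": 0},{"dx": -98,"dy": 284,"dz": 30,"twist": -1.08,"fingers": 0},{"dx": -98,"dy": 284,"dz": 30,"twist": -1.2,"fingers": 0},{"dx": -98,"dy": 284,"dz": 30,"twist": -1.32,"fingers": 0},{"dx": -98,"dy": 284,"dz": 30,"twist": -1.345,"fingers": 0},{"dx": -98,"dy": 284,"dz": 30,"twist": -1.345,"fingers": 0},{"dx": -98,"dy": 284,"dz": 30,"twist": -1.345,"fingers": 0},{"dx": -98,"dy": 284,"dz": 30,"twist": -1.345,"fingers": 0}]}}

```text
time_s: 7.53
position: [0.491, -0.0751, 0.2553]
eef_rot: [-2.19, -2.251, 0.001]
contact_force: [0.6, -0.2, 0.0]
grip_width: 0.0871
gripper_force: 0.0
```

```bash
python3 t.py; python3 - <<'E'
from m import *
c=cam("wrist");P=cloud(c);im=c["color"]
blob(im,(45,100,40),(80,255,255),P,(.145,.16))
save("w3.png",im,1.2)
E
```

```text
yaw y 1.5608387890380464 torque [-0.131  0.062  0.011] [ 0.6 -0.2  0. ] w 0.08706520385798176 [ 0.491  -0.0751  0.2553] j6 -0.40452430125519057 -0.009 tilt 0.07
px [253. 195.] n 1545 med [ 0.4914 -0.0735  0.1501] rect [491.4 -74.8] 23 43 4.5
```

View pics/w3.png

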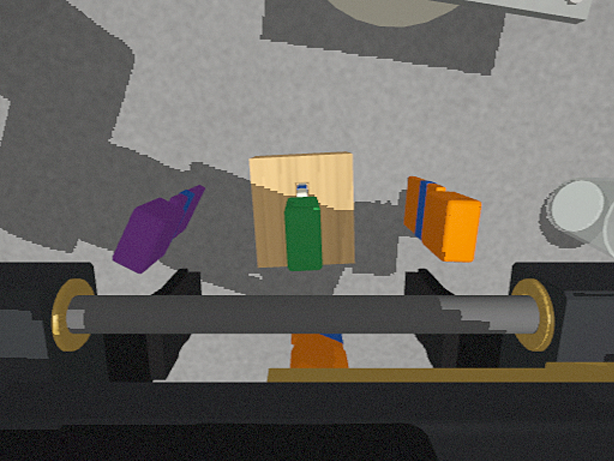

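Picture: the green grip in the rack is at (303,235), between the fingers. The orange and purple look-alikes at (445,220) and (150,225) are clear of the finger paths. I descend and grip.

Call:
{"name": "move_arm", "arguments": {"increments": [{"dx": 0,"dy": 0.5,"dz": -30,"twist": 0.03,"fingers": 0.1},{"dx": 0,"dy": 0.5,"dz": -65,"twist": 0.03,"fingers": 0.2},{"dx": 0,"dy": 0.5,"dz": -95,"twist": 0.03,"fingers": 0.3},{"dx": 0,"dy": 0.5,"dz": -120,"twist": 0.03,"fingers": 0.4},{"dx": 0,"dy": 0.5,"dz": -134,"twist": 0.03,"fingers": 0.45},{"dx": 0,"dy": 0.5,"dz": -138,"twist": 0.03,"fingers": 0.5},{"dx": 0,"dy": 0.5,"dz": -138,"twist": 0.03,"fingers": 0.6},{"dx": 0,"dy": 0.5,"dz": -138,"twist": 0.03,"fingers": 0.7},{"dx": 0,"dy": 0.5,"dz": -138,"twist": 0.03,"fingers": 1},{"dx": 0,"dy": 0.5,"dz": -138,"twist": 0.03,"fingers": 1},{"dx": 0,"dy": 0.5,"dz": -138,"twist": 0.03,"fingers": 1},{"dx": 0,"dy": 0.5,"dz": -138,"twist": 0.03,"fingers": 1},{"dx": 0,"dy": 0.5,"dz": -138,"twist": 0.03,"fingers": 1},{"dx": 0,"dy": 0.5,"dz": -138,"twist": 0.03,"fingers": 1},{"dx": 0,"dy": 0.5,"dz": -138,"twist": 0.03,"fingers": 1},{"dx": 0,"dy": 0.5,"dz": -138,"twist": 0.03,"fingers": 1}], "force": 40}}

```text
time_s: 8.92
position: [0.492, -0.0748, 0.1189]
eef_rot: [2.157, 2.281, 0.001]
contact_force: [-0.2, 0.0, 6.3]
grip_width: 0.0236
gripper_force: 39.9
```

```bash
python3 t.py
```

```text
yaw y 3.214030782683484 torque [ 0.007  0.123 -0.005] [-0.2  0.   6.3] w 0.023570325085858157 [ 0.492  -0.0748  0.1189] j6 -0.43188494962726864 -0.017 tilt 0.14
```

Call:
{"name": "move_arm", "arguments": {"increments": [{"dx": 0,"dy": 0,"dz": 8,"twist": 0,"fingers": 1},{"dx": 0,"dy": 0,"dz": 20,"twist": 0,"fingers": 1},{"dx": 0,"dy": 0,"dz": 40,"twist": 0,"fingers": 1},{"dx": 0,"dy": 0,"dz": 65,"twist": 0,"fingers": 1},{"dx": 0,"dy": 0,"dz": 95,"twist": 0,"fingers": 1},{"dx": 0,"dy": 0,"dz": 125,"twist": 0,"fingers": 1},{"dx": 0,"dy": 0,"dz": 150,"twist": 0,"fingers": 1},{"dx": 10,"dy": 30,"dz": 165,"twist": -0.03,"fingers": 1},{"dx": 30,"dy": 65,"dz": 170,"twist": -0.07,"fingers": 1},{"dx": 45,"dy": 100,"dz": 170,"twist": -0.12,"fingers": 1},{"dx": 55,"dy": 130,"dz": 170,"twist": -0.16,"fingers": 1},{"dx": 65,"dy": 155,"dz": 170,"twist": -0.164,"fingers": 1},{"dx": 71,"dy": 175,"dz": 170,"twist": -0.164,"fingers": 1},{"dx": 71,"dy": 182,"dz": 170,"twist": -0.164,"fingers": 1},{"dx": 71,"dy": 182,"dz": 170,"twist": -0.164,"fingers": 1},{"dx": 71,"dy": 182,"dz": 170,"twist": -0.164,"fingers": 1},{"dx": 71,"dy": 182,"dz": 170,"twist": -0.164,"fingers": 1}], "force": 40}}

```text
time_s: 10.33
position: [0.5616, 0.1064, 0.2877]
eef_rot: [-2.339, -2.097, 0.002]
contact_force: [-0.3, -0.0, -1.8]
grip_width: 0.0237
gripper_force: 39.9
```

```bash
python3 t.py; python3 - <<'E'
from m import *
c=cam("wrist");P=cloud(c);im=c["color"];np.savez("w4.npz",color=im,P=P,M=c["M"],k=[c["fx"],c["fy"],c["cx"],c["cy"]])
print("yellow");blob(im,(22,120,100),(33,255,255),P,(.1,.16))
print("green");blob(im,(45,100,30),(80,255,255),P,(.2,.4))
save("w4.png",im[:260],1.5)
E
```

```text
yaw y -6.236441775716212 torque [-0.045  0.102  0.006] [-0.3 -0.  -1.8] w 0.023685451045112806 [0.5616 0.1064 0.2877] j6 0.10126379263390244 -0.003 tilt 0.07
yellow
px [249. 127.] n 1095 med [0.5646 0.1602 0.131 ] rect [564.3 159. ] 72 28 83.2
green
px [252. 226.] n 2280 med [0.5637 0.1274 0.3086] rect [565.4 124.4] 10 28 69.7
px [252. 292.] n 1705 med [0.5612 0.1038 0.3189] rect [561.1 103.7] 14 24 84.1
```

View pics/w4.png

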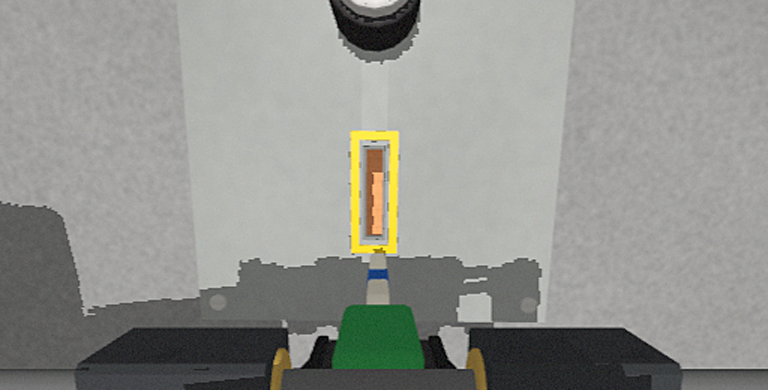

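```bash
cat > rel.py <<'E'
from m import *
def rel(im,P,M,T):
    Q=(P-T[:3,3])@T[:3,:3]   # tool coords, x fwd, y lateral, z down
    hsv=cv2.cvtColor(im,cv2.COLOR_RGB2HSV)
    y=(cv2.inRange(hsv,np.array((22,120,100)),np.array((33,255,255)))>0)&(abs(P[...,2]-.13)<.006)
    c,wh,a=cv2.minAreaRect((Q[y][:,:2]*1000).astype(np.float32));print("slot tool mm",np.round(c,1),np.round(wh,1),round(a,1),"z",np.median(Q[y][:,2]))
    lo,hi=np.percentile(Q[y][:,:2]*1000,[1,99],0);print("  pct centre",(lo+hi)/2,hi-lo)
    # blade & grip slices by tool z
    box=(abs(Q[...,1])<.03)&(Q[...,0]>.005)&(Q[...,0]<.032)
    gr=cv2.inRange(hsv,np.array((45,100,30)),np.array((80,255,255)))>0
    for z0 in np.arange(-.04,.10,.008):
        m=box&(Q[...,2]>z0)&(Q[...,2]<z0+.008)
        if m.sum()<6: continue
        q=Q[m]*1000;print("z%4.0f n%4d green%4d x %.1f..%.1f y med %.1f  [%.1f %.1f]"%(z0*1000,m.sum(),(m&gr).sum(),*np.percentile(q[:,0],[5,95]),np.median(q[:,1]),*np.percentile(q[:,1],[3,97])))
E
python3 - <<'E'
from rel import *
d=np.load("w4.npz");s=monitor.sense();T=np.eye(4);T[:3,:3]=rot(s["eef_rot"]);T[:3,3]=s["position"]
rel(d["color"],d["P"],d["M"],T)
E
```

```text
slot tool mm [52.8 -3.1] [72.  28.5] 0.5 z 0.1567859214224998
  pct centre [52.92092837 -3.11422079] [71.60940177 27.54868254]
z -40 n 222 green  38 x 5.2..19.5 y med -1.2  [-16.9 16.1]
z -32 n 956 green 956 x 17.6..21.8 y med -0.6  [-11.4 10.2]
z -24 n 389 green 338 x 12.2..22.0 y med -0.7  [-19.9 19.2]
z -16 n 524 green 299 x 10.5..21.9 y med -0.7  [-20.3 19.4]
z  -8 n 439 green 248 x 10.5..21.9 y med -0.3  [-20.4 19.4]
z   0 n 380 green 222 x 10.5..21.9 y med -0.8  [-20.3 19.2]
z   8 n 237 green 176 x 10.5..21.9 y med -0.3  [-18.4 18.3]
z  16 n 135 green   3 x 21.2..24.7 y med -0.8  [-4.5 2.9]
z  24 n  48 green   0 x 24.1..24.9 y med -0.8  [-4.5 2.8]
z  32 n  42 green   0 x 24.1..24.9 y med -0.6  [-4.3 3.0]
z  40 n  47 green   0 x 23.5..25.0 y med -0.3  [-4.5 3.3]
z  48 n  32 green   0 x 24.7..25.1 y med -0.3  [-4.6 2.8]
z  56 n  35 green   0 x 24.7..25.1 y med -0.9  [-4.7 2.9]
z  64 n  20 green   0 x 24.4..24.8 y med -0.6  [-3.9 2.4]
z  72 n  24 green   0 x 24.3..24.8 y med -1.0  [-4.4 2.5]
z  80 n  20 green   0 x 24.2..24.8 y med -0.6  [-4.5 2.6]
z  88 n  20 green   0 x 24.1..24.9 y med -1.0  [-4.3 2.7]
z  96 n  15 green   0 x 23.7..24.8 y med -1.8  [-4.8 2.4]
```

The picture shows the yellow frame at (375,192), the blade with its blue band at (378,275) below it, and the green grip at (378,335). In the hand the plate is upright and off by (−0.2, −0.8) mm. I move over the slot and look again from just above.

Call:
{"name": "move_arm", "arguments": {"increments": [{"dx": 1,"dy": 12,"dz": 0,"twist": -0.01,"fingers": 1},{"dx": 2,"dy": 30,"dz": 0,"twist": -0.01,"fingers": 1},{"dx": 3.5,"dy": 45,"dz": 0,"twist": -0.01,"fingers": 1},{"dx": 3.5,"dy": 53,"dz": -12,"twist": -0.01,"fingers": 1},{"dx": 3.5,"dy": 53,"dz": -25,"twist": -0.01,"fingers": 1},{"dx": 3.5,"dy": 53,"dz": -36,"twist": -0.01,"fingers": 1},{"dx": 3.5,"dy": 53,"dz": -38,"twist": -0.01,"fingers": 1},{"dx": 3.5,"dy": 53,"dz": -38,"twist": -0.01,"fingers": 1},{"dx": 3.5,"dy": 53,"dz": -38,"twist": -0.01,"fingers": 1}]}}

```text
time_s: 11.13
position: [0.5661, 0.1597, 0.25]
eef_rot: [2.35, 2.085, 0.0]
contact_force: [0.1, 0.8, -1.2]
grip_width: 0.0239
gripper_force: 39.9
```

```bash
python3 t.py; python3 - <<'E'
from rel import *
s=monitor.sense();T=np.eye(4);T[:3,:3]=rot(s["eef_rot"]);T[:3,3]=s["position"]
c=cam("wrist");P=cloud(c);im=c["color"];rel(im,P,c["M"],T)
save("w5.png",im[100:260,150:350],4)
E
```

```text
yaw y -6.832001717089055 torque [-0.069  0.018  0.007] [ 0.1  0.8 -1.2] w 0.023862226832570655 [0.5661 0.1597 0.25  ] j6 0.2044107530666318 -0.002 tilt 0.02
slot tool mm [14.7 -1.6] [41.1 28.1] 0.3 z 0.1190972523607707
  pct centre [14.55810059 -1.59876273] [40.16257381 27.79658896]
z -40 n 203 green  30 x 5.1..18.6 y med -0.5  [-16.7 16.3]
z -32 n 961 green 961 x 17.4..21.7 y med -0.1  [-11.2 10.3]
z -24 n 413 green 357 x 12.0..21.8 y med -0.5  [-20.0 19.2]
z -16 n 518 green 288 x 10.4..21.8 y med -0.5  [-20.2 19.7]
z  -8 n 433 green 250 x 10.4..21.8 y med -0.1  [-19.9 19.3]
z   0 n 384 green 217 x 10.4..21.8 y med -0.5  [-20.1 19.4]
z   8 n 228 green 177 x 10.4..21.8 y med -0.6  [-18.6 17.7]
z  16 n 135 green   3 x 21.1..24.7 y med -0.6  [-4.3 3.1]
z  24 n  50 green   0 x 23.4..24.7 y med -0.6  [-4.4 3.2]
z  32 n  41 green   0 x 24.2..24.8 y med -0.1  [-4.1 2.8]
z  40 n  51 green   0 x 23.5..24.9 y med -0.1  [-4.2 3.5]
z  48 n  28 green   0 x 24.5..25.0 y med -0.7  [-4.4 3.1]
z  56 n  35 green   0 x 24.6..24.9 y med -0.7  [-4.5 3.1]
z  64 n  15 green   0 x 24.4..24.7 y med -0.7  [-3.8 2.3]
z  72 n  27 green   0 x 24.2..24.6 y med -0.7  [-4.2 2.7]
z  80 n  19 green   0 x 24.2..24.7 y med -0.8  [-4.3 2.4]
z  88 n  22 green   0 x 23.9..24.7 y med -0.8  [-4.0 2.9]
z  96 n  17 green   0 x 23.5..24.8 y med -0.8  [-4.6 2.6]
```

View pics/w5.png

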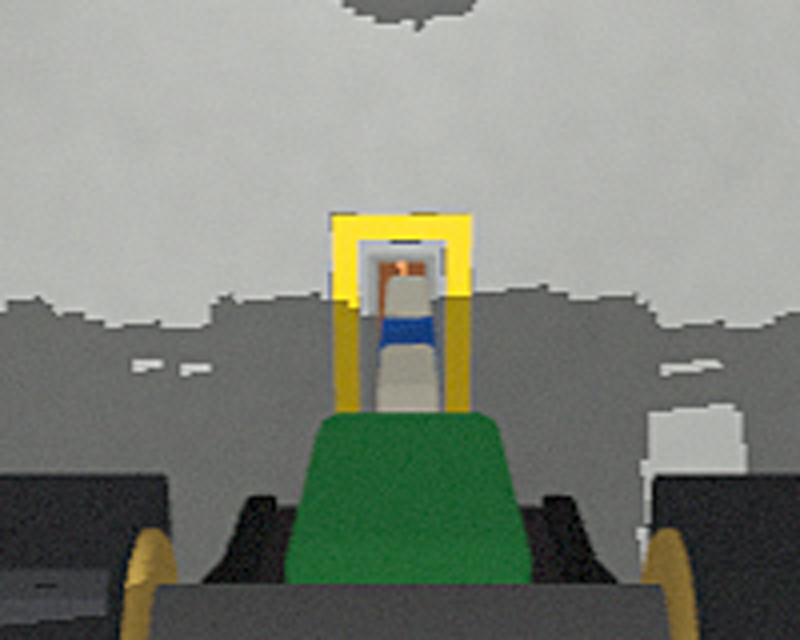

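The close picture shows the blade's lower end at (409,280) and the frame's middle at (402,225). I shift about 1 mm each way, then lower slowly and check the force.

Call:
{"name": "move_arm", "arguments": {"increments": [{"dx": -1.2,"dy": -0.8,"dz": 0,"twist": 0,"fingers": 1},{"dx": -1.2,"dy": -0.8,"dz": -3,"twist": 0,"fingers": 1},{"dx": -1.2,"dy": -0.8,"dz": -6,"twist": 0,"fingers": 1},{"dx": -1.2,"dy": -0.8,"dz": -9,"twist": 0,"fingers": 1},{"dx": -1.2,"dy": -0.8,"dz": -12,"twist": 0,"fingers": 1},{"dx": -1.2,"dy": -0.8,"dz": -14,"twist": 0,"fingers": 1},{"dx": -1.2,"dy": -0.8,"dz": -16,"twist": 0,"fingers": 1},{"dx": -1.2,"dy": -0.8,"dz": -16,"twist": 0,"fingers": 1},{"dx": -1.2,"dy": -0.8,"dz": -16,"twist": 0,"fingers": 1}]}}

```text
time_s: 11.93
position: [0.5645, 0.1597, 0.2336]
eef_rot: [-2.348, -2.086, 0.001]
contact_force: [-0.6, -0.9, -1.5]
grip_width: 0.0236
gripper_force: 39.9
```

```bash
python3 t.py
```

```text
yaw y -6.7572300561102985 torque [-0.066  0.042 -0.03 ] [-0.6 -0.9 -1.5] w 0.023573517670604286 [0.5645 0.1597 0.2336] j6 0.2032775266734872 -0.001 tilt 0.02
```

No contact force, and the blade is inside the slot. On to depth.

Call:
{"name": "move_arm", "arguments": {"increments": [{"dx": 0,"dy": 0,"dz": -3,"twist": 0,"fingers": 1},{"dx": 0,"dy": 0,"dz": -6,"twist": 0,"fingers": 1},{"dx": 0,"dy": 0,"dz": -10,"twist": 0,"fingers": 1},{"dx": 0,"dy": 0,"dz": -14,"twist": 0,"fingers": 1},{"dx": 0,"dy": 0,"dz": -18,"twist": 0,"fingers": 1},{"dx": 0,"dy": 0,"dz": -22,"twist": 0,"fingers": 1},{"dx": 0,"dy": 0,"dz": -27,"twist": 0,"fingers": 1},{"dx": 0,"dy": 0,"dz": -32,"twist": 0,"fingers": 1},{"dx": 0,"dy": 0,"dz": -37,"twist": 0,"fingers": 1},{"dx": 0,"dy": 0,"dz": -42,"twist": 0,"fingers": 1},{"dx": 0,"dy": 0,"dz": -46,"twist": 0,"fingers": 1},{"dx": 0,"dy": 0,"dz": -49,"twist": 0,"fingers": 1},{"dx": 0,"dy": 0,"dz": -49,"twist": 0,"fingers": 1},{"dx": 0,"dy": 0,"dz": -49,"twist": 0,"fingers": 1},{"dx": 0,"dy": 0,"dz": -49,"twist": 0,"fingers": 1}]}}

```text
time_s: 13.18
position: [0.5648, 0.1597, 0.185]
eef_rot: [2.348, 2.086, 0.001]
contact_force: [0.4, 0.5, -1.4]
grip_width: 0.0237
gripper_force: 39.9
```

```bash
python3 t.py; python3 - <<'E'
from h import *
c=cam("wrist");im=c["color"];a=cv2.resize(im[100:260,150:350],None,fx=2,fy=2)
d=cam("scene")["color"]; b=cv2.resize(d[150:230,235:335],None,fx=4,fy=4)
save("w6.png",np.hstack([a,b]))
E
```

```text
yaw y -6.763008690296545 torque [-0.097  0.089 -0.025] [ 0.4  0.5 -1.4] w 0.023748862372209488 [0.5648 0.1597 0.185 ] j6 0.2033085023294936 -0.001 tilt 0.03
```

View pics/w6.png

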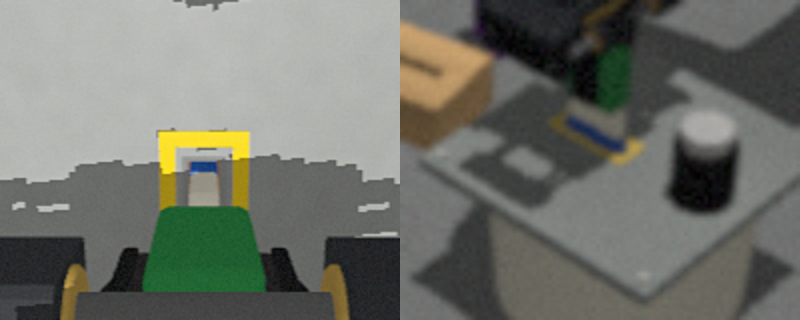

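The picture shows the blade in the slot with the blue band at lid level (left view (203,167), right view (597,133)). The white part and the green grip are above the lid and clear of it. There is no contact force and the tilt is 0.03°.

```bash
python3 -c "
from station import env
print(env.job_done())"
```

```text
the job is handed in; nothing more can be done
None
```

The job is handed in: the stirrer knob is at its off end stop, and the plate is held upright in the slot with the lid level with its blue band and the grip clear of the lid; the bottle, beaker and dish were not touched.

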